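# Release the lid of the bench test fixture

## Task

Open the test fixture so that the tested module can be taken out later: push the lock bar at the fixture's right flank fully home with the fingertips, then press both latch keys down together, one fingertip on each, and keep them down while the lid rises by itself. Let go only when the lid has stopped, standing open; leave the module in its nest, do not push or pry the lid, and do not disturb the other things on the bench.

Things in the scene. Friction and masses are not known exactly. Their poses are not given: they have to be found in the camera images.
- test_fixture: grey test fixture, 215 (x) x 160 (y) mm, fixed. Origin on the bench, 90 mm in front of the hinge line; own x points from keys to hinge (away from robot, yaw within 0.3 rad), y left along the row of keys. Front deck (x -125 to -45) 30 mm high, side cheeks 44 mm; nest block behind it; shut lid's top 70, hooks 72 mm high. Opening, the lid stays behind x = -55 mm and reaches up to 210 mm
- lock_end (a point): centre of the flat outer end of the lock bar: round black cap 26 mm across, 12 mm thick, on a 10 mm steel rod along the fixture's y, axis 33 mm above the bench, at the right flank (fixture x -86 mm). Locked, its face is 117 mm right of the fixture's middle line; it is pushed towards the fixture's +y
- lock_bar (a joint): travel of the lock bar in m: 0 to 0.006 at the start (locked: its two blocks lie under the keys, which then yield only about 2 mm), 0.025 = home, end cap against the flank, keys free. Slides stiffly with about 2 N, has no spring and stays where it is left
- key_left_top (a point): centre of the top of the left latch key (fixture's +y): a black ribbed pad 24 x 24 mm, top 58 mm above the bench, at x -102 mm, y +32 mm of the fixture; the two pads' centres are 64 mm apart and 40 mm between inner edges. It moves with the key
- key_right_top (a point): the same on the right latch key (x -102 mm, y -32 mm)
- key_left (a joint): angle of the left key in rad: 0 = up (spring return), 0.27 = fully down on its stop. The pad is the front end of a bell crank pivoted 40 mm behind the pad's centre, so the pad's centre goes down about 11 mm; full travel takes about 2.5 N a key. The hook at the other end lets go of the lid from about 0.17 rad
- key_right (a joint): angle of the right key, the same
- lid_hinge (a joint): angle of the lid in rad: 0 = shut under the two hooks, 1.3 = open on its stop. A spring with rotary dampers lifts it slowly (about 5 s) once both hooks are off; a second catch holds it at about 0.13 rad if the keys are let go too soon. It stays open
- lid: the lid: aluminium frame 130 x 156 x 12 mm with a clear window; origin on the hinge line, 57 mm above the bench, x 90 mm of the fixture. Not to be pushed or pried
- module: the tested module, 61 x 89 x 20 mm flat black box with an aluminium cover, lying in the nest under the lid, origin at the centre of its underside
- waiting_module_a: bystander: module like the tested one, 89 x 61 x 20 mm, on the bench left of the fixture; origin underside centre, as of all bystanders
- waiting_module_b: bystander: another such module, 20 mm high, on the bench right of the fixture
- rubber_pot: bystander: black rubber pot, 62 mm across, 42 mm high, left of the fixture
- tape_roll: bystander: roll of black tape lying flat, 62 mm across, 19 mm high, front right
- mug: bystander: yellow mug, 69 x 96 mm, 68 mm high, front left
- screwdriver: bystander: air screwdriver lying down, 282 mm long, 43 mm high, along the front edge of the bench

How it is judged (in metres and radians):
On the way, in this order (a step that is already met when the one before it is completed fails the run):
1. the fingers push the lock bar home while the lid is still shut (value of joint lock_bar above 0.0215 m and value of joint lid_hinge below 0.05 rad and contact force between the fingers and test_fixture above 0.3 N), for 0.05 s.
2. both latch keys are held down by the fingertips at the same time (value of joint each of key_left, key_right above 0.17 rad and contact force between the fingers and test_fixture above 2 N), for 0.2 s.
3. both keys are still down when the lid has come up to its stop (value of joint each of key_left, key_right above 0.12 rad and value of joint lid_hinge above 1.2 rad), for 0.1 s.
At the end, for the whole second after the job is handed in: the lid stands open (over 1.2 of 1.3 rad) and still, both keys have sprung back up (under 0.04 rad), the lock bar is home (over 21.5 of 25 mm), and the module lies in its nest (within 6 mm of its start) (value of joint lid_hinge above 1.2 rad and velocity of joint lid_hinge below 0.05 rad/s and value of joint each of key_left, key_right below 0.04 rad and value of joint lock_bar above 0.0215 m and distance of module from where it was at the start of the episode below 0.006 m and linear speed of module below 0.02 m/s); the robot touches nothing.
It fails at once if the robot pushes or pries the lid (contact force between the fingers and lid above 4 N or contact force between the arm and lid above 8 N).
It fails at once if the module is lifted or shifted in its nest (distance of module from where it was at the start of the episode above 0.01 m).
It fails at once if one of the other things on the bench is disturbed (moved over 20 mm) (distance of any of waiting_module_a, waiting_module_b, rubber_pot, tape_roll, mug, screwdriver from where it was at the start of the episode above 0.02 m).
It also fails if it takes over 54 s, if anything falls off the work surface, if the arm or the gripper's body presses on something with over 40 N, if the wrist force passes 120 N, or if a joint passes its speed limit or range.

## Robot

A 6-joint arm with a two-finger parallel gripper is mounted at the origin on a cart in front of the work surface, level with it; the furniture and walls round the work are solid. World frame = base frame: x ahead of the robot, y to its left, z up, the work surface at z = 0. Lengths are in m, angles in degrees, forces in N, time in s.
With the tool pointing down it reaches from about 0.375 to 0.75 m from the base axis. Payload 9 kg.
Tool frame: the origin (TCP) lies where the fingers leave the gripper's body, on its centre line; the fingertips stand 73 mm ahead of it and the grasp point (between the pads) lies 54 mm ahead of it (robot.tip_reach is the distance from the TCP to the fingertips, in m); z points along the fingers, y is the direction in which the jaws open and shut (so a half turn about z gives the same grasp; the last joint's range is limited). The gripper opens to 85 mm and grips with 20 to 120 N. Pads are 22 mm wide; open, the fingers measure 114 mm over their backs; the gripper's body (76 mm by 85 mm) begins 54 mm behind the grasp point. The pads swing forward as they close: fully open they stand 13 mm farther back than shut.
Start: joints at [-87.645, 5.964, 5.575, 89.605, 0, 77.527], TCP at [0.154, -0.58, 0.304] pointing down, gripper open.
Joint ranges: [-171.21, 171.21], [-48.23, 106.86], [-62.78, 66.21], [-105.2, 120.99], [-86.42, 89.51], [-180, 180]. Speed limits (degrees/s): [127.2, 127.2, 147.25, 180, 180, 180].

## Interface

Orientations are given as [roll, pitch, yaw] about the fixed x, y, z axes, in that order (R = Rz(yaw) Ry(pitch) Rx(roll)).
In Python, from plant import robot gives the robot as it stands. Calls block until the motion is done:
- robot.move_pose(position, orientation): joint-space move of the TCP to a pose.
- robot.line_to(position, vel=0.15, rotation=None, guard=None): straight line of the TCP; rotation=None keeps the orientation; vel is the mean speed in m/s. With guard (N) it stops when the force on the tool has changed by that much, and returns True; else False.
- robot.goto_joints(angles): joint-space move.
- robot.set_gripper(opening): finger opening in m; the grip force is fixed at half the most; returns when the fingers have stopped.
- robot.pause(seconds).
- robot.ik(position, orientation): joint angles nearest the present ones, or None.
- robot.observe(): the state.
- robot.grab_frame(name): name is "side" or "top" or "wrist"; returns the picture (384x512x3 uint8, blue, green, red); there is no depth.
- robot.get_calibration(name): a dict with "vertical_fov" (degrees; the focal length in pixels is half the picture's height over the tangent of half this angle, whatever the lens; pixels are square), "cx", "cy" (the principal point, pixels), "rvec" (rotation vector, rad) and "tvec" (3), from world to camera coordinates, as OpenCV has them. Camera axes: x right, y down, z forward; pixel columns grow to the right and rows downward; lengths in m; the calibration is good to about 2 mm. A picture is of the moment at which its call begins: read the wrist's pose just before it. get_calibration takes no time and is no camera call; for the wrist camera it gives the pose at the moment of the call.
A pose or a line that the arm cannot do raises robot.IKError and nothing moves.
- robot.job_done(): hands the job in, once; it reports no verdict.
The state is a dict: "time": time; "q": joint angles; "qvel": joint speeds; "joint_torque": joint torques, N m; "tool_pos": TCP position; "tcp_rot": TCP orientation; "ft_force": force on the tool from outside, world axes, zero at the start; "torque": the same for the moment, N m; "gripper_width": finger opening in m.
Only numpy, scipy, OpenCV 4.12 (cv2) and the standard library are available. Lean on these libraries where they do the work, as an engineer would, in place of code of your own. Each camera call takes 0.05 s, during which the arm holds its last target. There are 200 camera calls.

## Working session

There is one attempt and no reset: what is moved stays moved. The work goes in short steps, each a Python script; the robot and the scene stay as the last script left them, time stands still between calls to the robot, and variables do not carry over. Pictures are saved under pics/ and viewed, about 8 in all and at most 12, crops included, and the job is handed in when it is done.

```bash
ls; mkdir -p pics; cat > h.py <<'E'
import numpy as np, cv2
from plant import robot
def cam(n):
    c=robot.get_calibration(n); f=192/np.tan(np.radians(c["vertical_fov"])/2)
    K=np.array([[f,0,c["cx"]],[0,f,c["cy"]],[0,0,1]]); return K,cv2.Rodrigues(np.array(c["rvec"],float))[0],np.array(c["tvec"],float).ravel()
def ray(c,u,v,z):
    K,R,t=c; o=-R.T@t; d=R.T@np.linalg.inv(K)@[u,v,1]; return o+d*(z-o[2])/d[2]
def proj(c,p):
    K,R,t=c; q=K@(R@np.asarray(p,float)+t); return q[:2]/q[2]
E
python3 - <<'E'
from h import *
for n in("top","side"):
    im=robot.grab_frame(n); cv2.imwrite(f"pics/{n}0.png",im); K,R,t=cam(n); print(n,K[0,0],-R.T@t,R.tolist(),robot.get_calibration(n))
print(robot.observe())
a,b=[cv2.imread(f"pics/{n}0.png") for n in("top","side")]
cv2.imwrite("pics/top1.png",cv2.resize(a,(800,600)))
E
```

```text
pics
top 395.7480425953784 [ 0.44854144 -0.01407899  1.03779576] [[0.008536408749680313, -0.9999534462760061, 0.00449833373555885], [-0.9977153424060238, -0.008818615151832576, -0.06698005340722249], [0.06701660431034151, -0.003916287469270176, -0.9977441743448915]] {'vertical_fov': 51.761350091296286, 'cx': 254.17848182653157, 'cy': 196.0662984835796, 'rvec': array([ 2.19881924, -2.17979967,  0.07803508]), 'tvec': array([-0.02257562,  0.51690414,  1.00533982])}
side 438.8221545862226 [1.04016845 0.52644131 1.0202551 ] [[-0.7194113967737052, 0.6945126931888083, -0.009968008413653223], [0.5540723584773136, 0.5651635946959321, -0.6112233084575227], [-0.41886879062958815, -0.4452440120091463, -0.7913954169734024]] {'vertical_fov': 47.262110512755655, 'cx': 253.7851142468989, 'cy': 187.2140936393274, 'rvec': array([ 1.04219743,  2.56752109, -0.88183622]), 'tvec': array([ 0.39285878, -0.25025036,  1.47751415])}
{'time': 0.1, 'q': array([-8.76453107e+01,  5.99400674e+00,  5.53160677e+00,  8.96009960e+01,
        1.08807178e-03,  7.75249342e+01]), 'qvel': array([-0.00067048, -0.14404717,  0.08677256, -0.1265092 , -0.00640457,
        0.06090374]), 'joint_torque': array([ 6.17865095e-03, -5.58208287e+01,  5.04718816e+01,  1.31955900e-02,
       -2.59930102e-04,  2.70049037e-05]), 'tool_pos': array([ 0.15355632, -0.57982196,  0.30321305]), 'tcp_rot': array([-1.79938336e+02, -1.47568392e-02,  1.48297466e+01]), 'ft_force': array([ 0.00727424,  0.06775841, -0.32416997]), 'torque': array([0.04054639, 0.00303482, 0.05171951]), 'gripper_width': 0.0855817337874901}
```

View pics/top1.png

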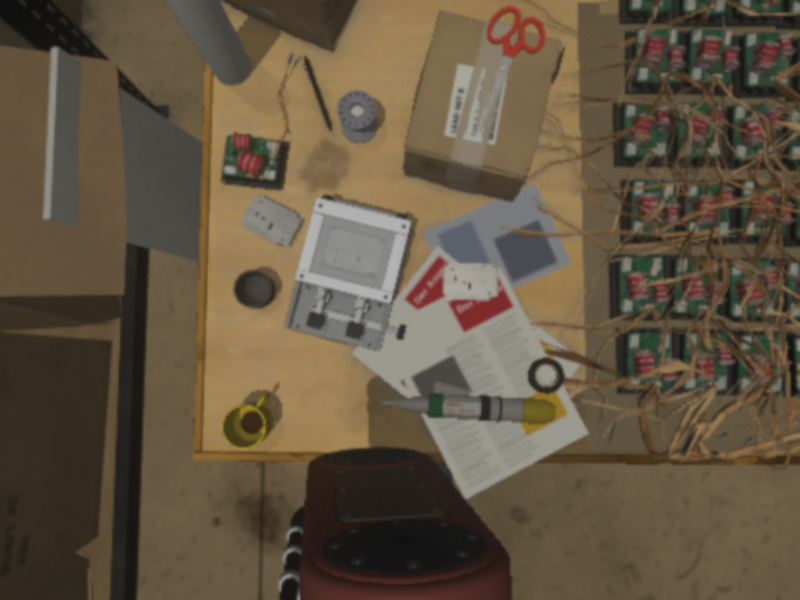

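View pics/side0.png

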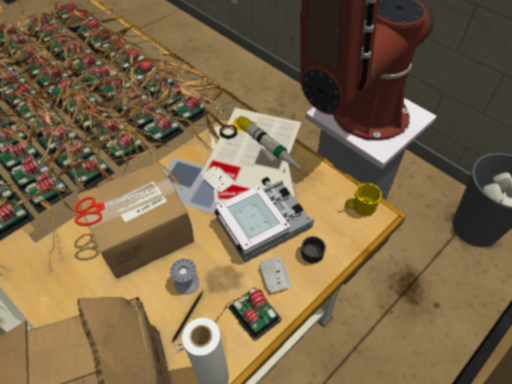

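The top view shows the fixture with its keys at about (316,320) and (358,328), the lock cap at (401,331) and the lid behind them, all in the 800-px picture. I'll cast rays for these.

```bash
python3 - <<'E'
from h import *
im=cv2.imread("pics/top0.png"); c=cam("top")
g=im.max(2); m=(g<60).astype(np.uint8)
n,l,s,ce=cv2.connectedComponentsWithStats(m)
P={}
for name,(u,v),z in(("L",(202.2,204.8),.058),("R",(229.1,209.9),.058),("cap",(256.6,212),.04)):
    k=[i for i in range(1,n) if s[i,4]>8 and np.hypot(*(ce[i]-[u,v]))<12]
    for i in k: print(name,ce[i],s[i],ray(c,*ce[i],z))
    print(name,"eye",ray(c,u,v,z))
for r,z in (((320,197),.07),((412,212),.07),((390,303),.07),((296,283),.07)): print(ray(c,r[0]*.64,r[1]*.64,z))
E
```

```text
L [201.890625 204.53125 ] [197 201  11   9  64] [0.49219923 0.11137635 0.058     ]
L eye [0.49153996 0.11059915 0.058     ]
R [226.84615385 210.83076923] [223 207   9   9  65] [0.47714007 0.04939276 0.058     ]
R eye [0.47949121 0.04384694 0.058     ]
cap [256.47619048 212.19047619] [255 209   4   8  21] [ 0.47488715 -0.02413358  0.04      ]
cap eye [ 0.47536965 -0.0244417   0.04      ]
[0.68634825 0.10601488 0.07      ]
[ 0.66364141 -0.04012944  0.07      ]
[ 0.51872115 -0.00660761  0.07      ]
[0.54892231 0.14139236 0.07      ]
```

```bash
python3 - <<'E'
from h import *
yaw=-12.5
for r in ([180,0,yaw],[180,0,yaw+180]): print(r,robot.ik([.47,.05,.30],r))
K,R,t=cam("wrist"); o=robot.observe(); from scipy.spatial.transform import Rotation as Ro
T=Ro.from_euler('xyz',o['tcp_rot'],degrees=True).as_matrix()
print("cam in tool",T.T@(-R.T@t-o['tool_pos']),"optical axis in tool",T.T@R[2], robot.tip_reach)
E
```

```text
[180, 0, -12.5] [  -9.84173694  -16.47281578  -16.02132574   90.45149003    0.
 -177.34173694]
[180, 0, 167.5] [ -9.84173694 -16.47281578 -16.02132574  90.45149003   0.
   2.65826306]
cam in tool [ 0.07387234 -0.00013372 -0.07032584] optical axis in tool [-2.91204929e-01  1.98938109e-04  9.56660677e-01] 0.0726
```

```bash
python3 - <<'E'
from h import *
robot.move_pose([.47,.035,.27],[180,0,167.5])
o=robot.observe(); c=cam("wrist"); im=robot.grab_frame("wrist"); cv2.imwrite("pics/w1.png",im)
np.savez("w1.npz",K=c[0],R=c[1],t=c[2]); print(o['time'],o['tool_pos'],o['tcp_rot'],c[0][0,0])
E
```

```text
2.5583 [0.47017787 0.03436675 0.27001558] [-1.79992222e+02  4.90456929e-03  1.67414646e+02] 318.8482244761861
```

View pics/w1.png

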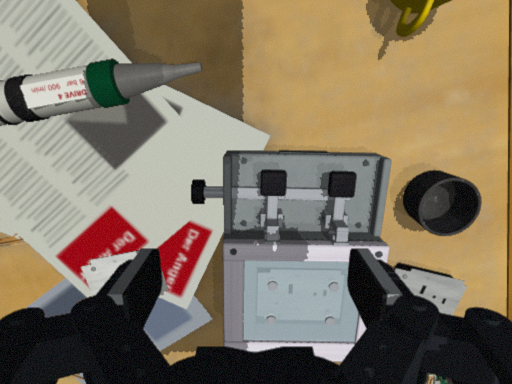

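The wrist view shows the right key pad at about (273,182), the left at (342,183) and the cap at (198,191). The space around the cap is clear.

```bash
python3 - <<'E'
from h import *
z=np.load("w1.npz"); c=(z["K"],z["R"],z["t"]); im=cv2.imread("pics/w1.png")
m=(im.max(2)<45).astype(np.uint8); n,l,s,ce=cv2.connectedComponentsWithStats(m)
for nm,p,h in(("R",(273,182),.058),("L",(342,183),.058),("cap",(198,191),.033)):
    i=l[p[1],p[0]]; x,y,w,hh,a=s[i]
    print(nm,i,s[i],ce[i],"ctr",ray(c,x+w/2-.5,y+hh/2-.5,h),"cen",ray(c,*ce[i],h))
    print("  bottom edge",ray(c,x+w/2-.5,y+hh,h),"top",ray(c,x+w/2-.5,y,h))
sub=l[165:210,185:225]; print("\n".join("".join(".#"[v>0] for v in r) for r in sub[::2]))
E
```

```text
R 17 [260 170  26  26 609] [272.72085386 182.38259442] ctr [0.47526669 0.05017507 0.058     ] cen [0.47520164 0.0503951  0.058     ]
  bottom edge [0.48797901 0.04755884 0.058     ] top [0.46378224 0.0525386  0.058     ]
L 18 [328 171  28  26 650] [341.20461538 183.88461538] ctr [0.48998206 0.11176992 0.058     ] cen [0.49028638 0.11145411 0.058     ]
  bottom edge [0.5028961  0.10994914 0.058     ] top [0.47831563 0.1134148  0.058     ]
cap 20 [192 180  13  23 272] [197.6875     190.97058824] ctr [ 0.47452063 -0.02479577  0.033     ] cen [ 0.47442238 -0.02509435  0.033     ]
  bottom edge [ 0.48681662 -0.02821237  0.033     ] top [ 0.46349407 -0.0217319   0.033     ]Traceback (most recent call last):
  File "<stdin>", line 8, in <module>
  File "<stdin>", line 8, in <genexpr>
  File "<stdin>", line 8, in <genexpr>
TypeError: string indices must be integers, not 'numpy.bool'
```

```bash
cat >> h.py <<'E'
YAW=-13.6; _c,_s=np.cos(np.radians(YAW)),np.sin(np.radians(YAW)); EX=np.array([_c,_s]); EY=np.array([-_s,_c]); O=np.array([.4827,.0810])+.102*EX
def W(x,y,z): return [*(O+x*EX+y*EY),z]
def F(p): d=np.asarray(p)[:2]-O; return np.round([d@EX,d@EY,p[2]],4)
ROT=[180,0,180+YAW]
E
python3 - <<'E'
from h import *
robot.set_gripper(0.0)
print(robot.tip_reach,robot.observe()['gripper_width'])
robot.move_pose(W(-.086,-.155,.2),ROT)
print(robot.line_to(W(-.086,-.155,.091),vel=.1,guard=6)); o=robot.observe(); print(F(o['tool_pos']),o['ft_force'])
cv2.imwrite("pics/w2.png",robot.grab_frame("wrist")); print(o['time'])
E
```

```text
0.0726 0.00030177456414493296
False
[-0.0855 -0.1551  0.0917] [0.55691963 0.18799493 0.70513322]
5.2
```

View pics/w2.png

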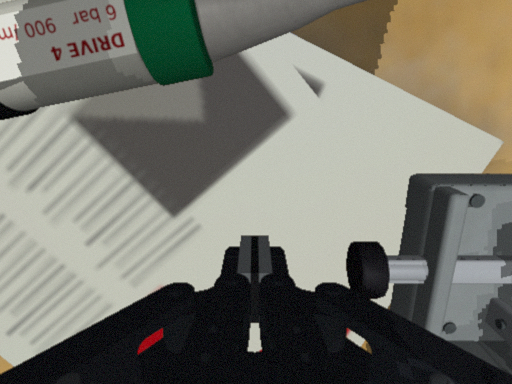

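The closed fingers stand beside the cap, which is at (368,270), with a gap between them. I'll push now.

```bash
python3 - <<'E'
from h import *
for y in np.arange(-.148,-.0959,.004):
    g=robot.line_to(W(-.086,y,.091),vel=.04,guard=9); o=robot.observe()
    print(F(o['tool_pos']),np.round([o['ft_force'][:2]@EX,o['ft_force'][:2]@EY,o['ft_force'][2]],1),g)
    if g: break
cv2.imwrite("pics/w3.png",robot.grab_frame("wrist")); print(o['time'])
E
```

```text
[-0.086  -0.1477  0.0911] [-0.8 -0.  -0.2] False
[-0.086  -0.1438  0.091 ] [-0.4  0.3  0.6] False
[-0.086  -0.1398  0.091 ] [-0.6 -0.8 -0.1] False
[-0.0861 -0.1358  0.091 ] [ 0.8 -0.4  0.4] False
[-0.086  -0.1318  0.091 ] [-0.4  0.   0.6] False
[-0.086  -0.1278  0.091 ] [-0.3 -0.1 -1.2] False
[-0.086  -0.1238  0.091 ] [-0.1  0.2 -0.6] False
[-0.086  -0.1198  0.091 ] [-0.1  0.  -0.9] False
[-0.086  -0.1158  0.091 ] [-0.9 -0.1  0.1] False
[-0.086  -0.1117  0.091 ] [1.  1.1 0.3] False
[-0.086  -0.1077  0.091 ] [ 0.1 -0.   0.4] False
[-0.086  -0.1044  0.091 ] [-1.  -6.3  1.1] False
[-0.0858 -0.1035  0.0912] [ -3.9 -28.2   3.1] False
[-0.0858 -0.1026  0.0914] [ -6.2 -49.7   3.8] False
8.825
```

View pics/w3.png

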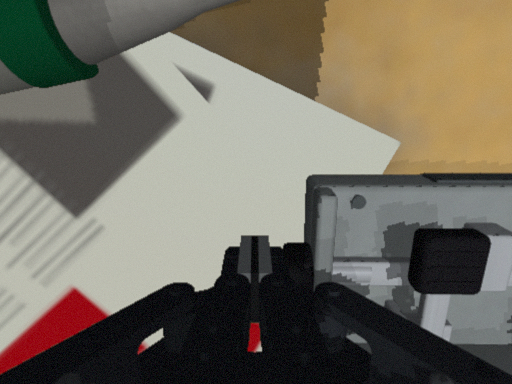

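The cap at (298,270) now sits against the flank, and the force rose only at the end stop. Next I back off, lift, set the fingers to a 50 mm opening and look from above the keys.

```bash
cat >> h.py <<'E'
from scipy.spatial.transform import Rotation as Ro
def tip(x,y,z,p,reach=.0726):
    r=[180,p,180+YAW]; d=Ro.from_euler('xyz',r,degrees=True).as_matrix()[:,2]
    return list(np.array(W(x,y,z))-reach*d), r
E
python3 - <<'E'
from h import *
robot.line_to(W(-.086,-.135,.091),vel=.08)
robot.line_to(W(-.086,-.135,.2),vel=.15)
robot.set_gripper(.05)
p,r=tip(-.102,0,.115,7)
robot.move_pose(p,r)
c=cam("wrist"); im=robot.grab_frame("wrist"); o=robot.observe()
for y in(.032,-.032): print(proj(c,W(-.102,y,.058)))
print("cap home face",proj(c,W(-.086,-.092,.033)),o['time'],o['gripper_width'],F(o['tool_pos']))
cv2.imwrite("pics/w4.png",im)
E
```

```text
[302.1956163  203.04678409]
[205.38815567 202.88235575]
cap home face [131.66896122 207.45138452] 11.575 0.050034829589919935 [-0.1107 -0.0002  0.1872]
```

View pics/w4.png

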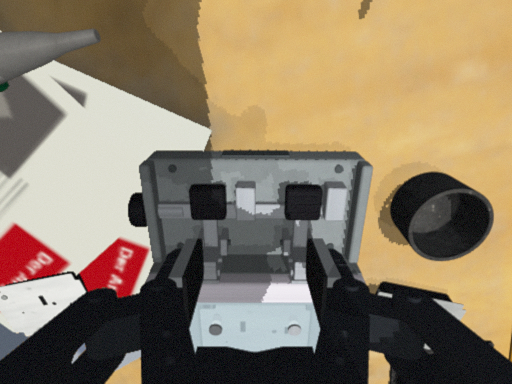

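The lock bar is home: the cap at (137,210) is flush and the white blocks have cleared the keys. The key pads at (208,202) and (303,202) agree with the predictions to about 1 mm. I'll press now.

```bash
python3 - <<'E'
from h import *
p,r=tip(-.102,0,.075,7); print(robot.line_to(p,vel=.08,guard=6))
for z in np.arange(.071,.034,-.002):
    p,r=tip(-.102,0,z,7); robot.line_to(p,vel=.03); f=[]
    for _ in range(4): robot.pause(.03); f.append(robot.observe()['ft_force'])
    f=np.mean(f,0); print(round(z,3),np.round(f,1))
    if f[2]>14: break
o=robot.observe(); print(o['time'],F(o['tool_pos']))
robot.pause(.6)
cv2.imwrite("pics/s5.png",robot.grab_frame("side")[150:300,180:360]); cv2.imwrite("pics/w5.png",robot.grab_frame("wrist"))
a=cv2.resize(cv2.imread("pics/s5.png"),(460,384)); cv2.imwrite("pics/5.png",cv2.resize(np.hstack([a,cv2.imread("pics/w5.png")]),None,fx=.82,fy=.82))
E
```

```text
False
0.071 [ 0.   0.1 -0. ]
0.069 [-0.2 -0.4  0.2]
0.067 [-0.1  0.3 -0.3]
0.065 [-0.1 -0.  -0.3]
0.063 [-0.  -0.1  0. ]
0.061 [-0.3 -0.1  0.3]
0.059 [-0.2 -0.3 -0.1]
0.057 [-0.4 -0.1 -0.1]
0.055 [-0.4 -0.6  0.7]
0.053 [-0.  0.  1.]
0.051 [-0.4 -0.1  1. ]
0.049 [-3.3  1.2  4.6]
0.047 [-5.1  1.4  5.5]
0.045 [-6.4  1.8  6.3]
0.043 [-16.1   2.6  22.9]
18.0083 [-1.113e-01  1.000e-04  1.165e-01]
```

View pics/5.png

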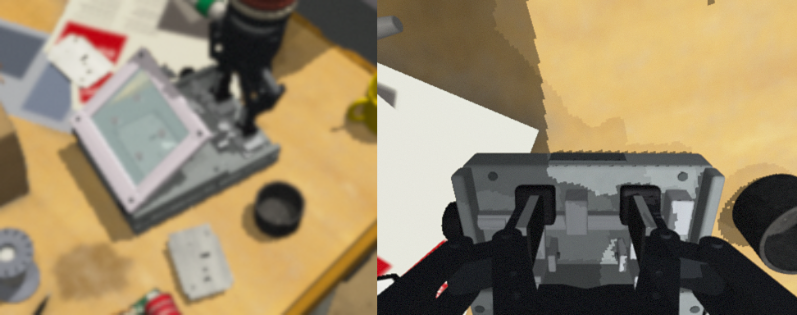

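Both fingertips are on the pads and the lid is rising, seen in the side crop. I'll hold and watch.

```bash
python3 - <<'E'
from h import *
for i in range(7):
    robot.pause(1); o=robot.observe(); print(round(o['time'],1),np.round(o['ft_force'],1))
    f=robot.grab_frame("side")[120:300,180:360].astype(int)
    if i: print("diff",np.abs(f-g).mean().round(2))
    g=f
a=cv2.resize(g.astype(np.uint8),(384,384)); cv2.imwrite("pics/6.png",np.hstack([a,robot.grab_frame("wrist")[:,50:430]]))
E
```

```text
19.7 [-16.2   1.4  22.5]
20.8 [-16.8   2.1  22.3]
diff 4.4
21.8 [-15.5   2.6  22.4]
diff 4.06
22.9 [-16.7   2.7  22.5]
diff 0.84
23.9 [-15.5   1.1  22.6]
diff 0.85
25.0 [-16.8   2.2  23. ]
diff 0.85
26.0 [-15.2   2.5  23.5]
diff 0.84
```

View pics/6.png

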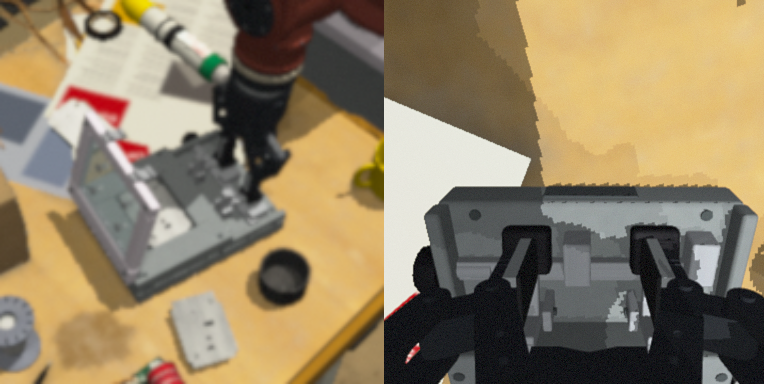

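The lid stands open and has been still for over 3 s, with both keys still down. I'll release straight up and slightly towards the robot.

```bash
python3 - <<'E'
from h import *
for x,z,v in((-.104,.07,.04),(-.125,.12,.1),(-.17,.2,.15)):
    p,r=tip(x,0,z,7); robot.line_to(p,vel=v)
robot.pause(1); o=robot.observe(); print(o['time'],np.round(o['ft_force'],1))
s=robot.grab_frame("side")[120:300,180:360]
cv2.imwrite("pics/7.png",np.hstack([cv2.resize(s,(384,384)),robot.grab_frame("wrist")[:,60:440]]))
t0=cv2.imread("pics/top0.png"); t=robot.grab_frame("top"); cv2.imwrite("pics/top7.png",t)
E
```

```text
29.3833 [-0.8 -0.4 -0.8]
```

View pics/7.png

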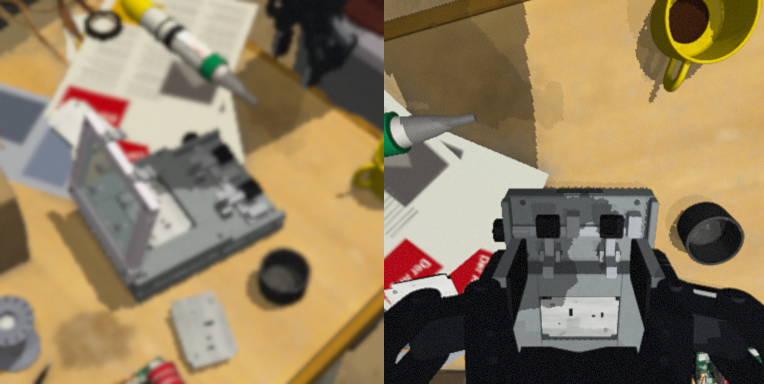

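The lid is open, the keys are up, the lock cap is flush, the module is in its nest and the neighbouring things are in place. The robot is clear of everything, so I'm handing in.

```bash
python3 -c "
from h import *
robot.job_done(); print(robot.observe()['time'])"
```

```text
the job is handed in; nothing more can be done
the job is handed in; nothing more can be done
```

The test fixture is open and the job is handed in, at about 29 s of the 54 s allowed; no verdict was reported.

- **Lock bar:** I pushed it home with the closed fingertips. The force rose only at the end stop, and afterwards the picture showed the cap flush against the flank. The push peaked at about 50 N because the 9 N stop guard did not trip. The limits you gave are 120 N at the wrist and 40 N for the arm or gripper body. In the picture only the fingertips were at the cap.
- **Keys and lid:** I pressed both keys together with the fingers 50 mm apart, reaching about 23 N at their stops. I held them for about 8 s, until the side view had shown the lid open and still for over 3 s.
- **Release:** I lifted straight up and back, without pushing the lid. While the keys were held there was an unexplained sideways force of about 16 N on the fingers; it may be friction on the tilted pads.

The last check, by eye in the side and wrist views, showed:
- the lid open;
- both keys up;
- the lock bar home;
- the module in its nest;
- the neighbouring things apparently unmoved;
- the tool force back near zero.

I took a final top view but did not compare it with the first one, and the tape roll was not checked separately.

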